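# Park the spring plunger and shift the slide to its next station

## Robot

A 6-joint arm with a two-finger parallel gripper is mounted at the origin on a cart in front of the work surface, level with it; the furniture and walls round the work are solid. World frame = base frame: x ahead of the robot, y to its left, z up, the work surface at z = 0. Lengths are in m, angles in degrees, forces in N, time in s.
With the tool pointing down it reaches from about 0.3 to 0.75 m from the base axis. Payload 8.5 kg.
Tool frame: the origin (TCP) lies at the very end of the fingers, on their centre line; the grasp point (between the pads) lies 19 mm behind it; z points along the fingers, y is the line along which they close (so a half turn about z gives the same grasp; the last joint's range is limited). The gripper opens to 85 mm and grips with 20 to 120 N. Pads are 22 mm wide; open, the fingers measure 114 mm over their backs; the gripper's body (76 mm by 85 mm) begins 54 mm behind the grasp point. The pads swing forward as they close: fully open they stand 13 mm farther back than shut.
Start: joints at [-88.826, 21.807, 74.336, -0, 83.858, -12.336], TCP at [0.128, -0.535, 0.231] pointing down, gripper open.
Joint ranges: [-178.18, 178.18], [-50.72, 133.34], [12.68, 142.11], [-81.47, 261.47], [9.98, 163.14], [-165.26, 165.26]. Speed limits (degrees/s): [136.94, 136.94, 180, 180, 180, 180].

## Interface

Orientations are given as a 3x3 rotation matrix whose columns are the frame's x, y, z axes.
In Python, from rig import env, imaging gives the robot as it stands. The module is installed in compiled form; this text tells all that it offers.
- The arm moves only by the tool arm_command, never from a script. Its arguments are lists of equal length, an entry for each row: "turn": the turn, a rotation vector about the tool's x, y, z in units of 5 degrees (1.0 is 5 degrees), a list of three; "xyz": the shift along the tool's x, y, z in units of 50 mm (1.0 is 50 mm), a list of three; "claw": the finger opening in mm, from 0 to 85.4. A call has 1 to 12 rows; each row shifts and turns the commanded pose from where the row before left it, along the tool's axes as they then stand; what a row does not reach is not made up. A row lasts 1/10 s, in which the tool goes at most 50 mm and 8.59 degrees, less where a joint would pass 70% of its speed; a pose out of reach is approached as far as the arm can. A call is refused whole if a number of a shift passes 1 or a number of a turn 1, either way. A call with a gripper value outside its range is refused whole. The fingers move at their own pace and stop on an object; "squeeze" is the grip in N (left out, the last holds). Time passes only in rows, so rows that do not move let the fingers close. It gives the time, the measured TCP pose, the force, the opening and the grip force at its end, in the units of the state.
- env.observe(): the state, without advancing time (a new reading comes with each control period).
- imaging.get_image(name): name is "scene" or "top" or "wrist"; returns (picture, depth): 420x560x3 uint8, blue, green, red; 420x560 float32, m along the optical axis (not along the pixel's ray), 0 where there is no reading.
- imaging.camera_info(name): a dict with "camera_matrix" (3x3 intrinsics, pixels), "rvec" (rotation vector, rad) and "tvec" (3), from world to camera coordinates, as OpenCV has them. Camera axes: x right, y down, z forward; pixel columns grow to the right and rows downward; lengths in m; the calibration is good to about 2 mm. A picture is of the moment at which its call begins: read the wrist's pose just before it. camera_info takes no time and is no camera call; for the wrist camera it gives the pose at the moment of the call.
- env.close_job(): hands the job in; it is judged then, once.
The state is a dict: "time_s": time; "q": joint angles; "qvel": joint speeds; "joint_efforts": joint torques, N m; "position": TCP position; "tool_rot": TCP orientation; "ft_force": force on the tool from outside, world axes, zero at the start; "wrist_torque": the same for the moment, N m; "grip_width": finger opening in m; "gripper_force": force on a finger pad.
Only numpy, scipy, OpenCV 4.12 (cv2) and the standard library are available. Lean on these libraries where they do the work, as an engineer would, in place of code of your own. Each camera call takes 0.05 s, during which the arm holds its last target. There are 200 camera calls.

## Task

The flange on the little slide has to move on to the next station. Pull up the spring plunger's T handle, turn it a quarter turn so it rests in its notch and stays out, let go, and push the slide by its yellow plate off the old hole towards the tray end while the plunger is parked. Then turn the handle back so the pin is let down again and ease the slide along until the pin has dropped fully home in the next hole and locks it; keep the flange on its tray and leave the other things where they are.

Things in the scene. Friction and masses are not known exactly. Their poses are not given: they have to be found in the camera images.
- stage: Fixed indexing slide: aluminium base 100 x 350 x 10 mm (y -148 to +202), blue bridge over it (50 mm out in x, 20 mm in y, up to z 51), brass cam sleeve on it, radius 18 mm, up to z 73. Origin: under the base, on the plunger's vertical axis. z up; +y: the way the slide is to travel, from yellow push plate to black tray; x across.
- tee_grip (a point): Middle of the plunger's black T handle: round bar 15 mm thick, 67 mm long, centre line 98 mm above the base's underside while the pin is home (25 mm above the sleeve's top). Site x runs along the bar towards the arm with the red band, z up; it rises and turns with the handle. Below the bar a collar 21 mm across reaches 16 mm down.
- plunger (a joint): Lift of the pin, m. 0: home, tip 9 mm deep in the bar; 0.009: tip rides on the bar; 0.0115: cross pin lies in the rest notch, tip 2.5 mm clear; lift to over 0.014 to turn from slot to notch or back out of the notch; hard stop 0.018. Spring pulls down with 8 N at 0, 12 N at 0.016.
- tee (a joint): Turn of the T handle, rad, counter-clockwise from above. 0: bar across the travel (along stage x), cross pin free to go down in its slot; 1.40: over the rest notch; stops at 0 and 1.52. Below 0.014 lift, slot or notch hold it near 0 or 1.40 (play about 0.1).
- carriage (a joint): Travel of the slide, m, along stage +y. About 0 (play 1.5 mm): old station; end stop 0.080. The next hole is on an adjustable brass strip: its travel differs each time, anywhere from 0.053 to 0.069, to be found by feel. Holes 13 mm, pin 10 mm. Friction about 2.5 N, 4 N with the pin riding on the bar; once the pin drops in, it blocks the slide.
- push_face (a point): Middle of the rear (-y) face of the slide's yellow push plate, 55 mm above the base's underside: upright plate 54 mm across (x), 8 mm thick, z 28 to 78 mm; pushed towards stage +y. Behind and below it is only the base (guide rails up to z 22). At the old station it is 130 mm behind (-y of) the plunger's axis.
- tray_mid (a point): Middle of the floor of the black tray on the slide, 80 x 80 mm with a rim 6 mm high, 71 mm ahead (+y) of the plunger's axis at the old station, 34 mm above the base's underside.
- flange: Loose turned aluminium flange, 60 mm across and 25 mm high, about 0.3 kg, lying in the tray; origin at the centre of its underside.
- sample_dish: Bystander: white round dish, 100 mm across, 30 mm high, origin at the centre of its underside.
- meter_box: Bystander: grey hand meter 112 x 58 x 27 mm, origin at the centre of its underside.
- air_blower: Bystander: black rubber air blower with a red nozzle, 50 mm across, 105 mm high, origin at the centre of its underside.
- tape_roll: Bystander: roll of blue tape, 104 mm across, 24 mm high, origin at the centre of its underside.
There are look-alikes about, which are no part of the job. What is meant by the flange is not red or turquoise, and is the smaller of those in its own colour.

How it is judged (in metres and radians):
On the way, in this order (a step that is already met when the one before it is completed fails the run):
1. the plunger is pulled out, turned into its rest notch and let go: it stays out by itself (value of joint plunger between 0.0105 and 0.0125 m and value of joint tee above 1.2 rad and value of joint carriage below 0.006 m and contact force between the fingers and tee below 0.1 N), for 0.3 s.
2. the slide is pushed off its old hole while the plunger is parked (value of joint plunger above 0.0105 m and value of joint tee above 1.2 rad and value of joint carriage above 0.014 m), for 0.1 s.
3. the plunger is turned back and its pin let down (value of joint plunger below 0.0102 m and value of joint tee below 0.25 rad and value of joint carriage above 0.012 m), for 0.1 s.
At the end, for the whole second after the job is handed in: The pin is home in the next hole (lift under 2 mm, handle turned back to within 0.25 rad), the slide is locked there (travel 48 to 74 mm), and the flange lies flat on the tray, its centre within 15 mm of the tray's, at rest (value of joint plunger below 0.002 m and value of joint tee below 0.25 rad and value of joint carriage between 0.048 and 0.074 m and horizontal distance between flange and tray_mid below 0.015 m and angle between flange's own z axis and vertical below 0.1 rad and linear speed of flange below 0.02 m/s); the robot touches nothing.
It fails at once if a bystander is moved more than 25 mm (distance of any of sample_dish, meter_box, air_blower, tape_roll from where it was at the start of the episode above 0.025 m).
It fails at once if the flange leaves its tray (horizontal distance between flange and tray_mid above 0.03 m).
It also fails if it takes over 72 s, if anything falls off the work surface, if the arm or the gripper's body presses on something with over 40 N, if the wrist force passes 120 N, or if a joint passes its speed limit or range.

## Working session

There is one attempt and no reset: what is moved stays moved. The work goes in short steps, Python scripts to look and compute and a tool call to move; the robot and the scene stay as the last step left them, time stands still between calls to the robot, and variables do not carry over. Pictures are saved under pics/ and viewed, at most 10 in all, crops included, and the job is handed in when it is done.

Besides the shell and the picture viewer there is one more tool, called in YAML: its name, and indented under it one key for each argument. arm_command: Moves the arm, as the interface text tells. Its arguments: {"type":"object","properties":{"turn":{"type":"array"},"xyz":{"type":"array"},"claw":{"type":"array"},"squeeze":{"type":"number"}},"required":["turn","xyz","claw"]}

```bash
mkdir -p pics
python3 - <<'E'
from rig import env, imaging
import cv2,numpy as np
s=env.observe(); print(s['time_s'],s['position'],s['tool_rot'],s['ft_force'],s['grip_width'])
for n in ['scene','top']:
    im,d=imaging.get_image(n); ci=imaging.camera_info(n)
    cv2.imwrite(f'pics/{n}0.png',im); np.savez(f'{n}0.npz',im=im,d=d,K=ci['camera_matrix'],r=ci['rvec'],t=ci['tvec'])
    print(n,ci)
E
```

```text
0.0 [ 0.12849205 -0.53448857  0.23069938] [[ 9.72321914e-01  2.33645236e-01 -1.47127231e-05]
 [ 2.33645003e-01 -9.72320851e-01  1.47484984e-03]
 [ 3.30286151e-04 -1.43746637e-03 -9.99998912e-01]] [0.27762677 0.21369871 0.26981701] 0.08535907499891804
scene {'camera_matrix': array([[445.2263425 ,   0.        , 284.13350384],
       [  0.        , 445.2263425 , 204.9336622 ],
       [  0.        ,   0.        ,   1.        ]]), 'rvec': array([ 0.43690537, -2.69545499,  1.28365076]), 'tvec': array([0.57300736, 0.10920822, 0.95015131])}
top {'camera_matrix': array([[435.18732655,   0.        , 288.37108988],
       [  0.        , 435.18732655, 214.46094926],
       [  0.        ,   0.        ,   1.        ]]), 'rvec': array([ 2.07209193, -2.16143754,  0.21422052]), 'tvec': array([0.12170186, 0.5700263 , 1.10100949])}
```

View pics/scene0.png

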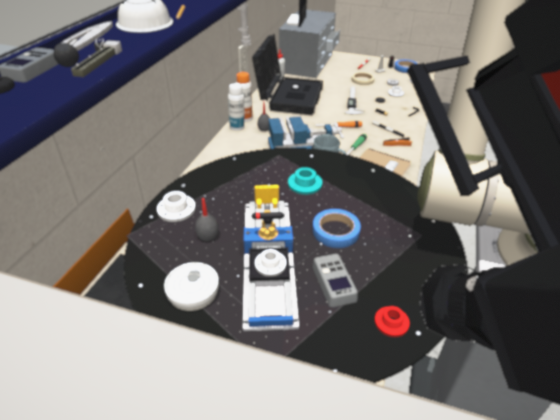

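View pics/top0.png

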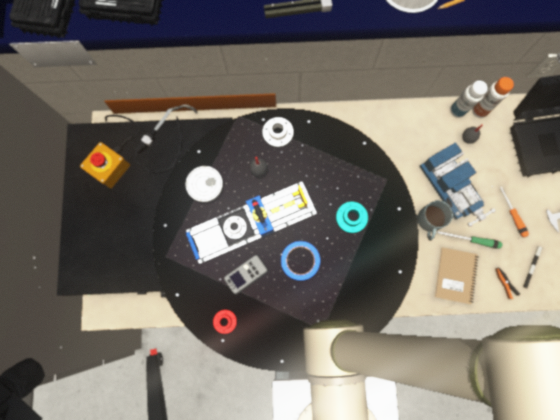

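The scene view shows the stage with its yellow plate at (267,195), the bridge at (268,235) and the tray at (270,263). In the top view the plate is near (302,198), the bridge near (260,212) and the tray near (235,228). Flange candidates in the top view:
- Silver in the tray (235,227)
- Larger silver at (278,131)
- Turquoise (352,217)
- Red (225,321)

The one in the tray fits: it is neither red nor turquoise, and it is the smaller silver one. I'll confirm with a crop and measure.

```bash
cat > h.py <<'E'
import numpy as np,cv2
def load(n):
    z=np.load(n+'.npz'); return z['im'],z['d'],z['K'],cv2.Rodrigues(z['r'])[0],z['t'].ravel()
def cloud(n):
    im,d,K,R,t=load(n); v,u=np.mgrid[:420,:560]
    c=np.stack([(u-K[0,2])/K[0,0]*d,(v-K[1,2])/K[1,1]*d,d],-1)
    return (c-t)@R
def ray(n,u,v,z):
    im,d,K,R,t=load(n); o=-R.T@t; w=R.T@np.linalg.inv(K)@[u,v,1]
    return o+w*(z-o[2])/w[2]
E
python3 - <<'E'
from h import *
im,d,K,R,t=load('top0'); P=cloud('top0'); hsv=cv2.cvtColor(im,cv2.COLOR_BGR2HSV)
roi=np.zeros((420,560),bool); roi[170:270,180:325]=1
def rep(n,m):
    cs,_=cv2.findContours(m.astype(np.uint8),0,2)
    for c in sorted(cs,key=cv2.contourArea)[::-1][:3]:
        if len(c)<3: continue
        mm=np.zeros((420,560),np.uint8); cv2.drawContours(mm,[c],-1,1,-1); q=P[(mm>0)&m&(d>0)]
        print(n,cv2.minAreaRect(c),len(q),q.mean(0).round(4),'zmed/max',np.median(q[:,2]).round(4),q[:,2].max().round(4))
H,S,V=cv2.split(hsv)
rep('yellow',roi&(H>18)&(H<35)&(S>120)&(V>100))
rep('blue',roi&(H>100)&(H<125)&(S>150)&(V>80))
rep('red',roi&((H<8)|(H>172))&(S>120)&(V>50))
base=roi&(P[...,2]>0.005)&(P[...,2]<0.12)
rep('base',base)
rep('hi',roi&(P[...,2]>0.085)&(P[...,2]<0.12))
rep('plate',roi&(P[...,2]>0.068)&(P[...,2]<0.085))
c=cv2.resize(im[165:275,180:330],None,fx=5.3,fy=5.3,interpolation=cv2.INTER_CUBIC); cv2.imwrite('pics/c1.png',c)
E
```

```text
yellow ((299.4316711425781, 197.18533325195312), (18.85761833190918, 9.009751319885254), 65.224853515625) 85 [0.6191 0.0622 0.0609] zmed/max 0.0626 0.0802
blue ((192.65147399902344, 245.24664306640625), (25.060571670532227, 3.106682777404785), 68.74949645996094) 72 [0.5069 0.3587 0.0292] zmed/max 0.0291 0.0338
blue ((261.4482727050781, 228.12069702148438), (10.21324348449707, 4.456687927246094), 68.19859313964844) 38 [0.5417 0.1716 0.0503] zmed/max 0.05 0.054
blue ((268.29998779296875, 225.40000915527344), (9.803058624267578, 3.4785051345825195), 71.56504821777344) 31 [0.5476 0.1523 0.0507] zmed/max 0.0502 0.0547
red ((254.5, 203.5), (3.0, 3.0), 90.0) 13 [0.5979 0.1832 0.1039] zmed/max 0.1038 0.1088
base ((249.89816284179688, 220.852783203125), (40.40125274658203, 128.45054626464844), 67.21759033203125) 4551 [0.5644 0.2014 0.0291] zmed/max 0.0265 0.1101
base ((204.0, 186.0), (32.0, 36.0), 90.0) 968 [0.6755 0.3278 0.0245] zmed/max 0.0245 0.0355
base ((300.0, 255.0), (28.0, 38.0), 90.0) 427 [0.4731 0.0692 0.0224] zmed/max 0.0232 0.0299
hi ((258.25, 210.75001525878906), (24.98199462890625, 7.5894670486450195), 71.56505584716797) 149 [0.578  0.1747 0.1023] zmed/max 0.1029 0.1101
plate ((302.4349365234375, 194.2568359375), (19.697019577026367, 3.393184185028076), 65.55604553222656) 66 [0.6237 0.0581 0.0759] zmed/max 0.0762 0.0805
plate ((255.80001831054688, 216.6000213623047), (3.1622776985168457, 4.427187919616699), 18.434947967529297) 15 [0.5691 0.1838 0.0727] zmed/max 0.0726 0.0838
plate ((262.2500305175781, 208.25), (3.535533905029297, 1.4142134189605713), 45.0) 8 [0.5907 0.1653 0.0731] zmed/max 0.0731 0.076
```

View pics/c1.png

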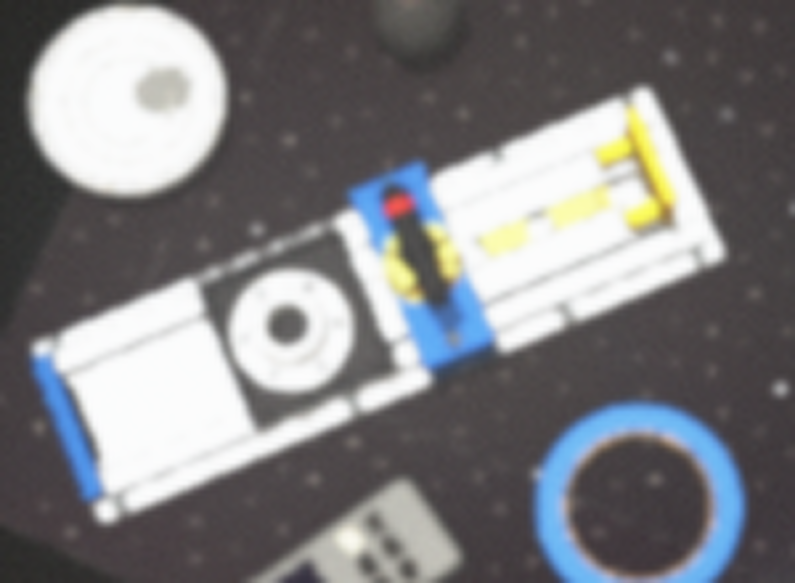

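The crop confirms it: the flange in the tray at crop (290,325) is the small silver one, centred. The handle lies across the slide with its red band at crop (398,205).

From the measurements, the handle is at about (0.578, 0.175) with its top at z 0.103 (expected 0.105). The travel direction is about (-0.362, 0.932). Plate to handle is 125 mm, against 126 expected, so that agrees.

I'll rotate so tool y lies along the bar, then move above the handle.

arm_command:
  turn:
    - [0, 0, -1]
    - [0, 0, -1]
    - [0, 0, -1]
    - [0, 0, -1]
    - [0, 0, -1]
    - [0, 0, -1]
    - [0, 0, -1]
    - [0, 0, -1]
    - [0, 0, -1]
    - [0, 0, -1]
    - [0, 0, -1]
    - [0, 0, -1]
  xyz:
    - [0, 0, 0]
    - [0, 0, 0]
    - [0, 0, 0]
    - [0, 0, 0]
    - [0, 0, 0]
    - [0, 0, 0]
    - [0, 0, 0]
    - [0, 0, 0]
    - [0, 0, 0]
    - [0, 0, 0]
    - [0, 0, 0]
    - [0, 0, 0]
  claw: [85, 85, 85, 85, 85, 85, 85, 85, 85, 85, 85, 85]
  squeeze: 60

```text
time_s: 1.3
position: [0.1285, -0.5346, 0.2309]
tool_rot: [[0.28, 0.96, -0.0], [0.96, -0.28, 0.001], [0.001, -0.0, -1.0]]
ft_force: [-0.4, 0.6, 0.2]
grip_width: 0.0852
gripper_force: 0.0
```

arm_command:
  turn:
    - [0, 0, -1]
    - [0, 0, -1]
    - [0, 0, -1]
    - [0, 0, -1]
    - [0, 0, -1]
    - [0, 0, -1]
    - [0, 0, -1]
    - [0, 0, -0.54]
    - [0, 0, 0]
    - [0, 0, 0]
    - [0, 0, 0]
    - [0, 0, 0]
  xyz:
    - [0, 0, 0]
    - [0, 0, 0]
    - [0, 0, 0]
    - [0, 0, 0]
    - [0, 0, 0]
    - [0, 0, 0]
    - [0, 0, 0]
    - [0, 0, 0]
    - [0.5, 0.68, 0]
    - [0.5, 0.68, 0]
    - [0.5, 0.68, 0]
    - [0.5, 0.68, 0]
  claw: [85, 85, 85, 85, 85, 85, 85, 85, 85, 85, 85, 85]

```text
time_s: 2.5
position: [0.2196, -0.3907, 0.231]
tool_rot: [[-0.361, 0.932, -0.0], [0.932, 0.361, 0.001], [0.001, 0.0, -1.0]]
ft_force: [1.2, -0.6, -0.5]
grip_width: 0.0848
gripper_force: 0.0
```

arm_command:
  turn:
    - [0, 0, 0]
    - [0, 0, 0]
    - [0, 0, 0]
    - [0, 0, 0]
    - [0, 0, 0]
    - [0, 0, 0]
    - [0, 0, 0]
    - [0, 0, 0]
    - [0, 0, 0]
    - [0, 0, 0]
    - [0, 0, 0]
    - [0, 0, 0]
  xyz:
    - [0.5, 0.68, 0]
    - [0.5, 0.68, 0]
    - [0.5, 0.68, 0]
    - [0.5, 0.68, 0]
    - [0.5, 0.68, 0]
    - [0.5, 0.68, 0]
    - [0.5, 0.68, 0]
    - [0.5, 0.68, 0]
    - [0.5, 0.68, 0]
    - [0.5, 0.68, 0]
    - [0.5, 0.68, 0]
    - [0.5, 0.68, 0]
  claw: [85, 85, 85, 85, 85, 85, 85, 85, 85, 85, 85, 85]

```text
time_s: 3.7
position: [0.4915, 0.0368, 0.2311]
tool_rot: [[-0.362, 0.932, -0.0], [0.932, 0.362, -0.0], [0.0, -0.0, -1.0]]
ft_force: [0.9, -1.4, 0.8]
grip_width: 0.085
gripper_force: 0.0
```

arm_command:
  turn:
    - [0, 0, 0]
    - [0, 0, 0]
    - [0, 0, 0]
    - [0, 0, 0]
    - [0, 0, 0]
  xyz:
    - [0.5, 0.68, 0]
    - [0.5, 0.68, 0]
    - [0.2, 0.4, 0]
    - [0, 0, 0]
    - [0, 0, 0]
  claw: [85, 85, 85, 85, 85]

```text
time_s: 4.2
position: [0.5509, 0.1227, 0.2308]
tool_rot: [[-0.362, 0.932, -0.001], [0.932, 0.362, -0.0], [0.0, -0.001, -1.0]]
ft_force: [0.1, 0.1, -0.8]
grip_width: 0.0848
gripper_force: 0.0
```

Run:
```python
from rig import env, imaging
from h import *
ci=imaging.camera_info('wrist'); im,d=imaging.get_image('wrist')
cv2.imwrite('pics/w0.png',im); np.savez('w0.npz',im=im,d=d,K=ci['camera_matrix'],r=ci['rvec'],t=ci['tvec'])
P=cloud('w0')
R,t=cv2.Rodrigues(ci['rvec'])[0],np.ravel(ci['tvec']); print('cam',-R.T@t,R[2])
m=(P[...,2]>.093)&(P[...,2]<.115)&(np.hypot(P[...,0]-.578,P[...,1]-.175)<.05)&(d>0)
print(m.sum()); 
q=P[m]
if len(q)>50:
    (c,s,a)=cv2.minAreaRect((q[:,:2]*1000).astype(np.float32)); print(c,s,a,q[:,2].max())
H,S,V=cv2.split(cv2.cvtColor(im,cv2.COLOR_BGR2HSV))
for nm,mm in (('yel',(H>18)&(H<35)&(S>120)&(P[...,2]>.07)&(P[...,2]<.085)),('red',m&((H<8)|(H>172))&(S>120))):
    q=P[mm]
    if len(q)>5: print(nm,len(q),cv2.minAreaRect((q[:,:2]*1000).astype(np.float32)))
```

```text
cam [0.52572335 0.18820881 0.37267537] [ 0.09863299 -0.25729469 -0.9612861 ]
1946
(580.2850952148438, 176.38351440429688) (64.95193481445312, 20.434045791625977) 27.558826446533203 0.10657168312546006
yel 730 ((600.0401000976562, 124.28565979003906), (53.310367584228516, 146.98768615722656), 21.4647216796875)
red 171 ((576.459228515625, 175.2979736328125), (55.61844253540039, 14.14762020111084), 20.78445053100586)
```

View pics/w0.png

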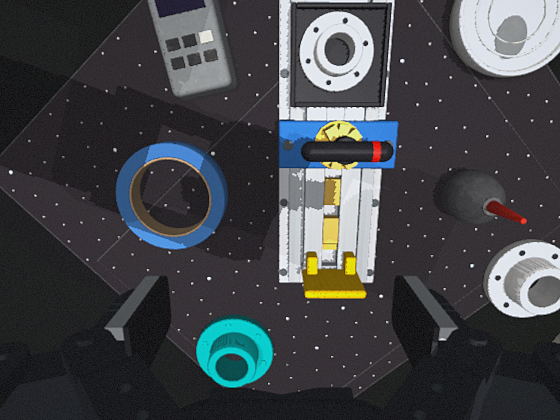

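The wrist view shows the T handle from (302,150) to (393,152) with its red band at (377,151), the plate at (335,280) and the flange in the tray at (337,50). The bar ends are round. I'll refine the centre by casting rays.

Run:
```python
from h import *
im,d,K,R,t=load('w0'); P=cloud('w0')
g=cv2.cvtColor(im,cv2.COLOR_BGR2HSV)
m=((g[...,2]<60)|(((g[...,0]<8)|(g[...,0]>172))&(g[...,1]>120)))
r=np.zeros_like(m); r[132:170,295:400]=1
m=(m&r&(P[...,2]>.085)).astype(np.uint8)
c=max(cv2.findContours(m,0,2)[0],key=cv2.contourArea); rc=cv2.minAreaRect(c); print(rc, cv2.boundingRect(c))
bx=cv2.boxPoints(rc); b=sorted(bx.tolist()); A=np.mean(b[:2],0);B=np.mean(b[2:],0)
a=ray('w0',*A,.098);b=ray('w0',*B,.098);print(a,b,(a+b)/2,np.linalg.norm(a-b),np.degrees(np.arctan2(*(b-a)[1::-1])))
for n,p in(('top plate corners',[(305,289),(366,291)]),):
  for q in p: print(n,ray('w0',*q,.078))
# plate top from cloud
yl=(g[...,0]>18)&(g[...,0]<35)&(g[...,1]>120); yl[:240]=0; q=P[yl&(P[...,2]>.074)&(P[...,2]<.09)]
print(cv2.minAreaRect((q[:,:2]*1000).astype(np.float32)))
wh=P[120:250,270:400].reshape(-1,3)
bl=(g[...,0]>100)&(g[...,0]<125)&(g[...,1]>120)&(P[...,2]>.045)&(P[...,2]<.056)&(r>-1); bl[:,:270]=0;bl[:,405:]=0; q=P[bl]; print('bridge',cv2.minAreaRect((q[:,:2]*1000).astype(np.float32)))
```

```text
((346.5, 150.0), (28.0, 91.0), 90.0) (301, 136, 92, 29)
[0.54984529 0.1653057  0.098     ] [0.61104525 0.18907563 0.098     ] [0.58044527 0.17719066 0.098     ] 0.06565397946855996 21.226066368518122
top plate corners [0.59937841 0.05491427 0.078     ]
top plate corners [0.64910518 0.07221667 0.078     ]
((625.47412109375, 59.55068588256836), (53.31448745727539, 8.079299926757812), 20.778804779052734)
bridge ((580.697021484375, 176.88327026367188), (99.95895385742188, 39.426448822021484), 21.105504989624023)
```

The axis comes out at about (0.580, 0.1767) at 21.1°. The bar ray and the plate offset agree to about 1 mm. Next I'll move above it and descend.

arm_command:
  turn:
    - [0, 0, 0]
    - [0, 0, 0]
    - [0, 0, 0]
    - [0, 0, 0]
    - [0, 0, 0]
    - [0, 0, 0]
    - [0, 0, 0]
  xyz:
    - [0.4, 0.46, 0]
    - [0.39, 0.47, 0]
    - [0, 0, 0.7]
    - [0, 0, 0.7]
    - [0, 0, 0.4]
    - [0, 0, 0]
    - [0, 0, 0]
  claw: [85, 85, 85, 85, 85, 85, 85]

```text
time_s: 4.95
position: [0.5805, 0.1756, 0.1424]
tool_rot: [[-0.361, 0.933, 0.001], [0.933, 0.361, 0.0], [-0.0, 0.001, -1.0]]
ft_force: [0.3, -0.7, 0.9]
grip_width: 0.0853
gripper_force: 0.0
```

arm_command:
  turn:
    - [0, 0, 0]
    - [0, 0, 0]
    - [0, 0, 0]
    - [0, 0, 0]
    - [0, 0, 0]
  xyz:
    - [0.02, 0, 0.4]
    - [0, 0, 0.4]
    - [0, 0, 0.4]
    - [0, 0, 0.15]
    - [0, 0, 0]
  claw: [85, 85, 85, 85, 85]

```text
time_s: 5.45
position: [0.5802, 0.1771, 0.0744]
tool_rot: [[-0.361, 0.932, 0.0], [0.932, 0.361, 0.0], [-0.0, 0.0, -1.0]]
ft_force: [-0.1, 0.6, 0.7]
grip_width: 0.0851
gripper_force: 0.0
```

arm_command:
  turn:
    - [0, 0, 0]
    - [0, 0, 0]
    - [0, 0, 0]
    - [0, 0, 0]
    - [0, 0, 0]
    - [0, 0, 0]
  xyz:
    - [0, 0, 0]
    - [0, 0, 0]
    - [0, 0, 0]
    - [0, 0, 0]
    - [0, 0, 0]
    - [0, 0, 0]
  claw: [76, 70, 64, 60, 60, 60]
  squeeze: 50

```text
time_s: 6.05
position: [0.5807, 0.1774, 0.0759]
tool_rot: [[-0.362, 0.932, 0.003], [0.932, 0.362, 0.0], [-0.001, 0.003, -1.0]]
ft_force: [-1.3, 0.2, 9.1]
grip_width: 0.0636
gripper_force: 52.3
```

arm_command:
  turn:
    - [0, 0, 0]
    - [0, 0, 0]
    - [0, 0, 0]
    - [0, 0, 0]
    - [0, 0, 0]
  xyz:
    - [0, 0, -0.08]
    - [0, 0, -0.08]
    - [0, 0, -0.08]
    - [0, 0, -0.08]
    - [0, 0, 0]
  claw: [60, 60, 60, 60, 60]
  squeeze: 70

```text
time_s: 6.55
position: [0.5803, 0.1774, 0.0895]
tool_rot: [[-0.362, 0.932, 0.001], [0.932, 0.362, 0.0], [0.0, 0.001, -1.0]]
ft_force: [6.2, 1.2, -12.4]
grip_width: 0.0623
gripper_force: 79.2
```

arm_command:
  turn:
    - [0, 0, 0]
    - [0, 0, 0]
  xyz:
    - [0, 0, -0.04]
    - [0, 0, 0]
  claw: [60, 60]

```text
time_s: 6.75
position: [0.5803, 0.1774, 0.0911]
tool_rot: [[-0.362, 0.932, 0.0], [0.932, 0.362, 0.0], [0.0, 0.0, -1.0]]
ft_force: [6.1, 1.3, -12.5]
grip_width: 0.0626
gripper_force: 79.3
```

Run:
```python
from rig import env, imaging
from h import *
s=env.observe();print(s['position'],s['ft_force'],s['wrist_torque'])
n='w1';ci=imaging.camera_info('wrist'); im,d=imaging.get_image('wrist')
np.savez(n+'.npz',im=im,d=d,K=ci['camera_matrix'],r=ci['rvec'],t=ci['tvec']); cv2.imwrite('pics/w1.png',im)
P=cloud(n); q=P[(np.hypot(P[...,0]-.58,P[...,1]-.177)<.012)&(d>0)&(P[...,2]<.14)]
print(len(q),np.percentile(q[:,2],[5,50,90,97]))
```

```text
[0.58029343 0.17738142 0.09114186] [  6.10874655   1.3167269  -12.51439546] [ 0.26352476 -1.23766897  0.00784281]
5062 [0.06605126 0.11315144 0.11925262 0.11975252]
```

View pics/w1.png

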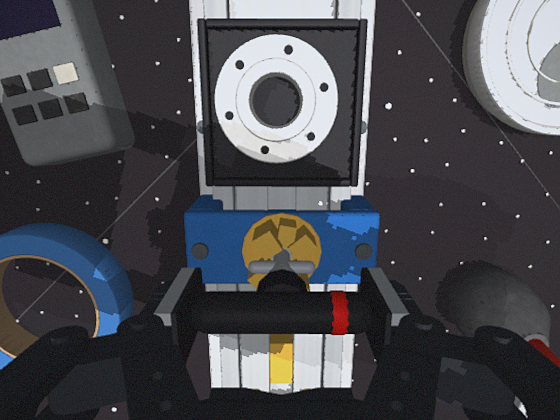

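The wrist view shows the bar gripped end to end at (270,313), with the cross pin lifted clear of the sleeve at (283,266). The bar top is at about 0.1197, so the lift is about 14 mm. I'll go a bit higher, then turn.

arm_command:
  turn:
    - [0, 0, 0]
    - [0, 0, -0.5]
    - [0, 0, -0.8]
    - [0, 0, -0.8]
    - [0, 0, -0.8]
    - [0, 0, 0]
  xyz:
    - [0, 0, -0.04]
    - [0, 0, 0]
    - [0, 0, 0]
    - [0, 0, 0]
    - [0, 0, 0]
    - [0, 0, 0]
  claw: [60, 60, 60, 60, 60, 60]

```text
time_s: 7.4
position: [0.58, 0.1773, 0.0927]
tool_rot: [[-0.585, 0.811, -0.001], [0.811, 0.585, 0.0], [0.001, -0.0, -1.0]]
ft_force: [5.5, 0.9, -13.8]
grip_width: 0.0626
gripper_force: 79.3
```

Run:
```python
from rig import env
s=env.observe();print(s['position'],s['ft_force'],s['wrist_torque'],s['q'])
```

```text
[0.58002617 0.1773139  0.09274838] [  5.51276127   0.87752678 -13.76017267] [ 0.36570878 -1.11230077  0.01021556] [ 5.82209727e+00  3.45735308e+01  7.64708116e+01  1.46374200e-02
  6.89957096e+01 -2.99971826e+01]
```

It turns freely with almost no torque. I'll continue to 80°.

arm_command:
  turn:
    - [0, 0, -1]
    - [0, 0, -1]
    - [0, 0, -1]
    - [0, 0, -1]
    - [0, 0, -1]
    - [0, 0, -1]
    - [0, 0, -1]
    - [0, 0, -1]
    - [0, 0, -1]
    - [0, 0, -1]
    - [0, 0, -1]
    - [0, 0, 0]
  xyz:
    - [0, 0, 0]
    - [0, 0, 0]
    - [0, 0, 0]
    - [0, 0, 0]
    - [0, 0, 0]
    - [0, 0, 0]
    - [0, 0, 0]
    - [0, 0, 0]
    - [0, 0, 0]
    - [0, 0, 0]
    - [0, 0, 0]
    - [0, 0, 0]
  claw: [60, 60, 60, 60, 60, 60, 60, 60, 60, 60, 60, 60]

```text
time_s: 8.6
position: [0.5794, 0.1765, 0.0924]
tool_rot: [[-1.0, -0.015, -0.003], [-0.015, 1.0, -0.002], [0.003, -0.001, -1.0]]
ft_force: [3.6, -2.2, -13.6]
grip_width: 0.0627
gripper_force: 79.5
```

arm_command:
  turn:
    - [0, 0, -1]
    - [0, 0, -1]
    - [0, 0, -0.1]
    - [0, 0, 0]
  xyz:
    - [0, 0, 0]
    - [0, 0, 0]
    - [0, 0, 0]
    - [0, 0, 0]
  claw: [60, 60, 60, 60]

```text
time_s: 9.0
position: [0.5794, 0.1763, 0.0924]
tool_rot: [[-0.981, -0.194, -0.003], [-0.194, 0.981, -0.002], [0.003, -0.001, -1.0]]
ft_force: [3.7, -3.7, -13.5]
grip_width: 0.0627
gripper_force: 79.5
```

Run:
```python
from rig import env
s=env.observe();print(s['position'],s['ft_force'],s['wrist_torque'],s['tool_rot'])
```

```text
[0.57944961 0.17627244 0.09241663] [  3.66697854  -3.65144369 -13.51479271] [-0.65261139 -0.64436995  0.00706852] [[-0.98090416 -0.19447133 -0.00281692]
 [-0.19446644  0.9809073  -0.00191787]
 [ 0.00313611 -0.00133345 -0.99999419]]
```

arm_command:
  turn:
    - [0, 0, 0]
    - [0, 0, 0]
    - [0, 0, 0]
    - [0, 0, 0]
  xyz:
    - [0, 0, 0.03]
    - [0, 0, 0.03]
    - [0, 0, 0.02]
    - [0, 0, 0]
  claw: [60, 60, 60, 60]

```text
time_s: 9.4
position: [0.5795, 0.1763, 0.0884]
tool_rot: [[-0.981, -0.194, -0.003], [-0.194, 0.981, -0.002], [0.003, -0.001, -1.0]]
ft_force: [3.0, -4.0, -12.1]
grip_width: 0.0622
gripper_force: 79.5
```

arm_command:
  turn:
    - [0, 0, 0]
    - [0, 0, 0]
    - [0, 0, 0]
  xyz:
    - [0, 0, 0.02]
    - [0, 0, 0.02]
    - [0, 0, 0]
  claw: [60, 60, 60]

```text
time_s: 9.7
position: [0.5796, 0.1764, 0.0876]
tool_rot: [[-0.981, -0.194, -0.001], [-0.194, 0.981, -0.002], [0.002, -0.001, -1.0]]
ft_force: [0.9, -6.0, -6.6]
grip_width: 0.0624
gripper_force: 80.0
```

The force is dropping off, so the pin is seating. One more millimetre, then release and rise.

arm_command:
  turn:
    - [0, 0, 0]
    - [0, 0, 0]
    - [0, 0, 0]
  xyz:
    - [0, 0, 0.02]
    - [0, 0, 0.01]
    - [0, 0, 0]
  claw: [60, 60, 60]

```text
time_s: 10.0
position: [0.5798, 0.1764, 0.0872]
tool_rot: [[-0.981, -0.194, -0.0], [-0.194, 0.981, -0.002], [0.001, -0.002, -1.0]]
ft_force: [-1.5, -5.9, 0.8]
grip_width: 0.0625
gripper_force: 80.4
```

arm_command:
  turn:
    - [0, 0, 0]
    - [0, 0, 0]
    - [0, 0, 0]
    - [0, 0, 0]
    - [0, 0, 0]
    - [0, 0, 0]
    - [0, 0, 0]
    - [0, 0, 0]
  xyz:
    - [0, 0, 0]
    - [0, 0, 0]
    - [0, 0, 0]
    - [0, 0, 0]
    - [0, 0, 0]
    - [0, 0, 0]
    - [0, 0, 0]
    - [0, 0, 0]
  claw: [64, 68, 74, 80, 85, 85, 85, 85]

```text
time_s: 10.8
position: [0.58, 0.1774, 0.0863]
tool_rot: [[-0.981, -0.194, 0.0], [-0.194, 0.981, 0.0], [-0.0, 0.0, -1.0]]
ft_force: [0.7, -0.3, 0.1]
grip_width: 0.0849
gripper_force: 0.0
```

Run:
```python
from rig import env, imaging
from h import *
s=env.observe();print(s['position'],s['ft_force'],s['grip_width'])
n='w2';ci=imaging.camera_info('wrist'); im,d=imaging.get_image('wrist')
np.savez(n+'.npz',im=im,d=d,K=ci['camera_matrix'],r=ci['rvec'],t=ci['tvec']); cv2.imwrite('pics/w2.png',im)
P=cloud(n); q=P[(np.hypot(P[...,0]-.58,P[...,1]-.177)<.012)&(d>0)&(P[...,2]<.14)]
print(len(q),np.percentile(q[:,2],[5,50,90,97]))
```

```text
[0.57995614 0.17736034 0.08632376] [ 0.65643502 -0.26834972  0.05437523] 0.0849407674608658
5312 [0.05471895 0.10819042 0.11542367 0.1159595 ]
```

View pics/w2.png

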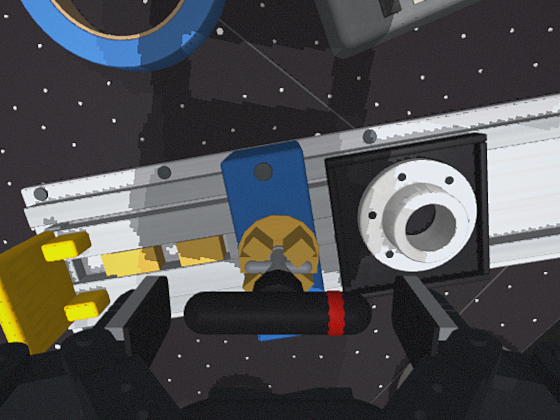

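The plunger is parked: the bar top is at 0.116, a lift of about 11.5 mm. The bar at (277,313) lies along the travel and the fingers stand clear of it. Next I'll lift, align with the travel, close, and go behind the yellow plate.

arm_command:
  turn:
    - [0, 0, 0]
    - [0, 0, 0]
    - [0, 0, 0]
    - [0, 0, -1]
    - [0, 0, -1]
    - [0, 0, 0]
    - [0, 0, 0]
    - [0, 0, 0]
    - [0, 0, 0]
    - [0, 0, 0]
    - [0, 0, 0]
  xyz:
    - [0, 0, -0.4]
    - [0, 0, -0.5]
    - [0, 0, -0.5]
    - [0, 0, 0]
    - [0, 0, 0]
    - [0, -0.6, 0]
    - [0, -0.7, 0]
    - [0, -0.7, 0]
    - [0, -0.7, 0]
    - [0, -0.6, 0]
    - [0, 0, 0]
  claw: [85, 85, 85, 85, 85, 60, 40, 20, 0, 0, 0]

```text
time_s: 11.95
position: [0.6406, 0.02, 0.1559]
tool_rot: [[-0.934, -0.358, 0.0], [-0.358, 0.934, -0.001], [-0.0, -0.001, -1.0]]
ft_force: [-0.5, 0.6, 0.1]
grip_width: 0.0003
gripper_force: 0.0
```

arm_command:
  turn:
    - [0, 0, 0]
    - [0, 0, 0]
    - [0, 0, 0]
    - [0, 0, 0]
    - [0, 0, 0]
    - [0, 0, 0]
    - [0, 0, 0]
    - [0, 0, 0]
    - [0, 0, 0]
  xyz:
    - [0, 0, 0.7]
    - [0, 0, 0.7]
    - [0, 0, 0.6]
    - [0, 0, 0.2]
    - [0, 0, 0]
    - [0, 0.12, 0]
    - [0, 0.12, 0]
    - [0, 0.08, 0]
    - [0, 0, 0]
  claw: [0, 0, 0, 0, 0, 0, 0, 0, 0]

```text
time_s: 12.85
position: [0.6339, 0.0392, 0.0472]
tool_rot: [[-0.932, -0.363, 0.001], [-0.363, 0.932, -0.0], [-0.001, -0.001, -1.0]]
ft_force: [0.2, 0.0, -0.8]
grip_width: 0.0
gripper_force: 0.0
```

arm_command:
  turn:
    - [0, 0, 0]
    - [0, 0, 0]
    - [0, 0, 0]
    - [0, 0, 0]
  xyz:
    - [0, 0.05, 0]
    - [0, 0.05, 0]
    - [0, 0.05, 0]
    - [0, 0, 0]
  claw: [0, 0, 0, 0]

```text
time_s: 13.25
position: [0.6312, 0.0455, 0.0465]
tool_rot: [[-0.932, -0.362, 0.0], [-0.362, 0.932, -0.0], [-0.0, -0.0, -1.0]]
ft_force: [0.2, -1.3, 0.5]
grip_width: 0.0
gripper_force: 0.4
```

arm_command:
  turn:
    - [0, 0, 0]
    - [0, 0, 0]
    - [0, 0, 0]
    - [0, 0, 0]
  xyz:
    - [0, 0.06, 0]
    - [0, 0.06, 0]
    - [0, 0.06, 0]
    - [0, 0.06, 0]
  claw: [0, 0, 0, 0]

```text
time_s: 13.65
position: [0.6269, 0.0568, 0.0465]
tool_rot: [[-0.932, -0.362, 0.001], [-0.362, 0.932, -0.0], [-0.0, -0.0, -1.0]]
ft_force: [0.9, -1.5, 2.0]
grip_width: -0.0003
gripper_force: 1.4
```

arm_command:
  turn:
    - [0, 0, 0]
    - [0, 0, 0]
    - [0, 0, 0]
    - [0, 0, 0]
    - [0, 0, 0]
    - [0, 0, 0]
    - [0, 0, 0]
    - [0, 0, 0]
    - [0, 0, 0]
    - [0, 0, 0]
  xyz:
    - [0, 0.06, 0]
    - [0, 0.06, 0]
    - [0, 0.06, 0]
    - [0, 0.06, 0]
    - [0, 0.06, 0]
    - [0, 0.06, 0]
    - [0, 0.06, 0]
    - [0, 0.06, 0]
    - [0, 0.03, 0]
    - [0, 0, 0]
  claw: [0, 0, 0, 0, 0, 0, 0, 0, 0, 0]

```text
time_s: 14.65
position: [0.6171, 0.0808, 0.0461]
tool_rot: [[-0.932, -0.362, -0.001], [-0.362, 0.932, 0.0], [0.001, 0.001, -1.0]]
ft_force: [0.3, -1.0, 0.7]
grip_width: 0.0002
gripper_force: 0.2
```

```bash
cat > meas.py <<'E'
import sys
from rig import env, imaging
from h import *
def snap(n,cam):
    ci=imaging.camera_info(cam); im,d=imaging.get_image(cam)
    np.savez(n+'.npz',im=im,d=d,K=ci['camera_matrix'],r=ci['rvec'],t=ci['tvec']); return im,d,cloud(n)
C=np.array([.580,.1767]);Y=np.array([-.361,.9325]);X=np.array([.9325,.361])
s=env.observe();p=s['position'];print(s['time_s'],p,'stage',(p[:2]-C)@X,(p[:2]-C)@Y,s['ft_force'])
im,d,P=snap('m','scene' if len(sys.argv)<2 else sys.argv[1]); g=cv2.cvtColor(im,cv2.COLOR_BGR2HSV)
sx=(P[...,:2]-C)@X; sy=(P[...,:2]-C)@Y
ok=(d>0)&(abs(sx)<.06)&(sy>-.2)&(sy<.25)
for n,m in (('plate',ok&(g[...,0]>18)&(g[...,0]<35)&(g[...,1]>120)&(P[...,2]>.07)&(P[...,2]<.084)&(abs(sx)<.03)&(abs(sy)>.03)),
            ('flange',ok&(P[...,2]>.052)&(P[...,2]<.066)&(sy>.035)&(g[...,1]<60)&(g[...,2]>120)),
            ('handle',ok&(P[...,2]>.092)&(P[...,2]<.125)&(abs(sy)<.05)&(abs(sx)<.05)&(g[...,2]<60))):
    if m.sum()>3: print(n,m.sum(),'sx',np.percentile(sx[m],[3,50,97]).round(4),'sy',np.percentile(sy[m],[3,50,97]).round(4),'z',np.percentile(P[m][:,2],[50,97]).round(4))
E
python3 meas.py
```

```text
14.65 [0.61711161 0.08079202 0.04608437] stage -1.620664840881053e-05 -0.10283148595282786 [ 0.34664111 -1.03872646  0.70062588]
plate 109 sx [-0.0248  0.0029  0.0263] sy [-0.0896 -0.0807 -0.0776] z [0.0761 0.0795]
flange 199 sx [-0.0182 -0.0013  0.0149] sy [0.101  0.1203 0.1341] z [0.0585 0.0611]
handle 47 sx [-0.0065 -0.0001  0.008 ] sy [-0.0487  0.0023  0.0333] z [0.1165 0.1228]
```

Travel is now about 40 mm with the handle still parked. Next I'll back off, rise, and go back over the handle to turn it back.

arm_command:
  turn:
    - [0, 0, 0]
    - [0, 0, 0]
    - [0, 0, 0]
    - [0, 0, 0]
    - [0, 0, 1]
    - [0, 0, 1]
    - [0, 0, 0]
  xyz:
    - [0, -0.2, 0]
    - [0, 0, -0.7]
    - [0, 0, -0.8]
    - [0, 0, -0.8]
    - [0, 0, 0]
    - [0, 0, 0]
    - [0, 0, 0]
  claw: [0, 0, 0, 20, 50, 85, 85]

```text
time_s: 15.4
position: [0.621, 0.0705, 0.1612]
tool_rot: [[-0.981, -0.193, -0.001], [-0.193, 0.981, 0.0], [0.001, 0.0, -1.0]]
ft_force: [0.6, 0.6, -0.0]
grip_width: 0.0578
gripper_force: 0.0
```

Run:
```python
from rig import env
import numpy as np
s=env.observe();R=np.array(s['tool_rot']);p=np.array(s['position']);print(p,np.degrees(np.arctan2(R[1,1],R[0,1]))-21.15,R.T@(np.array([.580,.177,.0865])-p)/.05)
```

```text
[0.62103928 0.0704567  0.16121354] 79.99108651831827 [0.39247232 2.24885644 1.49523733]
```

arm_command:
  turn:
    - [0, 0, 0]
    - [0, 0, 0]
    - [0, 0, 0]
    - [0, 0, 0]
    - [0, 0, 0]
    - [0, 0, 0]
    - [0, 0, 0]
    - [0, 0, 0]
  xyz:
    - [0.1, 0.56, 0]
    - [0.1, 0.56, 0]
    - [0.1, 0.57, 0]
    - [0.09, 0.56, 0]
    - [0, 0, 0.5]
    - [0, 0, 0.5]
    - [0, 0, 0.5]
    - [0, 0, 0]
  claw: [85, 85, 85, 85, 85, 85, 85, 85]

```text
time_s: 16.2
position: [0.5784, 0.1771, 0.0829]
tool_rot: [[-0.981, -0.196, -0.007], [-0.196, 0.981, -0.001], [0.007, 0.001, -1.0]]
ft_force: [-0.1, 0.4, -0.1]
grip_width: 0.0851
gripper_force: 0.0
```

arm_command:
  turn:
    - [0, 0, 0]
    - [0, 0, 0]
    - [0, 0, 0]
    - [0, 0, 0]
    - [0, 0, 0]
    - [0, 0, 0]
  xyz:
    - [0, 0, 0]
    - [0, 0, 0]
    - [0, 0, 0]
    - [0, 0, 0]
    - [0, 0, 0]
    - [0, 0, 0]
  claw: [76, 70, 64, 60, 60, 60]
  squeeze: 70

```text
time_s: 16.8
position: [0.5813, 0.1765, 0.089]
tool_rot: [[-0.981, -0.195, 0.004], [-0.195, 0.981, -0.002], [-0.004, -0.003, -1.0]]
ft_force: [-2.4, -4.8, 9.1]
grip_width: 0.0627
gripper_force: 73.9
```

arm_command:
  turn:
    - [0, 0, 0]
    - [0, 0, 0]
    - [0, 0, 0]
    - [0, 0, 0]
  xyz:
    - [0, 0, -0.05]
    - [0, 0, -0.05]
    - [0, 0, -0.05]
    - [0, 0, 0]
  claw: [60, 60, 60, 60]

```text
time_s: 17.2
position: [0.5808, 0.1764, 0.0936]
tool_rot: [[-0.981, -0.195, 0.001], [-0.195, 0.981, -0.002], [-0.001, -0.002, -1.0]]
ft_force: [5.1, -3.7, -13.4]
grip_width: 0.0622
gripper_force: 79.2
```

Run:
```python
from rig import env, imaging
from h import *
s=env.observe();print(s['position'],s['ft_force'],s['wrist_torque'])
n='w3';ci=imaging.camera_info('wrist'); im,d=imaging.get_image('wrist')
np.savez(n+'.npz',im=im,d=d,K=ci['camera_matrix'],r=ci['rvec'],t=ci['tvec'])
P=cloud(n); q=P[(np.hypot(P[...,0]-.58,P[...,1]-.177)<.012)&(d>0)&(P[...,2]<.14)]
print(len(q),np.percentile(q[:,2],[5,50,90,97]))
```

```text
[0.58081988 0.17638186 0.09364627] [  5.12426846  -3.72542453 -13.40205515] [-1.04925394 -0.84298038 -0.0066953 ]
5170 [0.05516084 0.11217774 0.11948211 0.1200388 ]
```

The lift is about 15.6 mm, so I'll turn it back.

arm_command:
  turn:
    - [0, 0, 0.5]
    - [0, 0, 0.8]
    - [0, 0, 0.8]
    - [0, 0, 0.9]
    - [0, 0, 1]
    - [0, 0, 1]
    - [0, 0, 1]
    - [0, 0, 1]
    - [0, 0, 1]
    - [0, 0, 1]
    - [0, 0, 1]
    - [0, 0, 1]
  xyz:
    - [0, 0, 0]
    - [0, 0, 0]
    - [0, 0, 0]
    - [0, 0, 0]
    - [0, 0, 0]
    - [0, 0, 0]
    - [0, 0, 0]
    - [0, 0, 0]
    - [0, 0, 0]
    - [0, 0, 0]
    - [0, 0, 0]
    - [0, 0, 0]
  claw: [60, 60, 60, 60, 60, 60, 60, 60, 60, 60, 60, 60]

```text
time_s: 18.45
position: [0.5806, 0.1764, 0.0932]
tool_rot: [[-0.719, 0.695, 0.0], [0.695, 0.719, -0.002], [-0.001, -0.001, -1.0]]
ft_force: [4.7, -4.3, -12.4]
grip_width: 0.0621
gripper_force: 79.2
```

arm_command:
  turn:
    - [0, 0, 1]
    - [0, 0, 1]
    - [0, 0, 1]
    - [0, 0, 1]
    - [0, 0, 1]
    - [0, 0, 0]
  xyz:
    - [0, 0, 0]
    - [0, 0, 0]
    - [0, 0, 0]
    - [0, 0, 0]
    - [0, 0, 0]
    - [0, 0, 0]
  claw: [60, 60, 60, 60, 60, 60]

```text
time_s: 19.05
position: [0.5806, 0.1764, 0.0932]
tool_rot: [[-0.36, 0.933, -0.0], [0.933, 0.36, -0.002], [-0.002, -0.001, -1.0]]
ft_force: [5.3, -5.1, -12.7]
grip_width: 0.0624
gripper_force: 79.2
```

Run:
```python
from rig import env
import numpy as np
s=env.observe();R=s['tool_rot'];print(s['position'],s['ft_force'],s['wrist_torque'],np.degrees(np.arctan2(R[1,1],R[0,1]))-21.15)
```

```text
[0.58056405 0.1764251  0.09321619] [  5.32978901  -5.12234335 -12.68668409] [-0.78046476 -0.72843261 -0.02689965] -0.047661218714704745
```

arm_command:
  turn:
    - [0, 0, 0]
    - [0, 0, 0]
    - [0, 0, 0]
    - [0, 0, 0]
    - [0, 0, 0]
    - [0, 0, 0]
  xyz:
    - [0, 0, 0.03]
    - [0, 0, 0.03]
    - [0, 0, 0.03]
    - [0, 0, 0.03]
    - [0, 0, 0.03]
    - [0, 0, 0]
  claw: [60, 60, 60, 60, 60, 60]

```text
time_s: 19.65
position: [0.5807, 0.1764, 0.0873]
tool_rot: [[-0.362, 0.932, 0.001], [0.932, 0.362, -0.002], [-0.002, 0.001, -1.0]]
ft_force: [1.7, -5.5, -1.9]
grip_width: 0.0622
gripper_force: 80.2
```

It is 2 mm below the notch depth and resting on the bar, so I'll release and check.

arm_command:
  turn:
    - [0, 0, 0]
    - [0, 0, 0]
    - [0, 0, 0]
    - [0, 0, 0]
    - [0, 0, 0]
    - [0, 0, 0]
    - [0, 0, 0]
    - [0, 0, 0]
  xyz:
    - [0, 0, 0.01]
    - [0, 0, 0]
    - [0, 0, 0]
    - [0, 0, 0]
    - [0, 0, 0]
    - [0, 0, 0]
    - [0, 0, 0]
    - [0, 0, 0]
  claw: [64, 68, 74, 80, 85, 85, 85, 85]

```text
time_s: 20.45
position: [0.5802, 0.1776, 0.0858]
tool_rot: [[-0.362, 0.932, 0.0], [0.932, 0.362, 0.0], [0.0, 0.0, -1.0]]
ft_force: [0.2, 0.0, 0.2]
grip_width: 0.0848
gripper_force: 0.0
```

```bash
python3 meas.py wrist; cp m.npz w4.npz
python3 - <<'E'
from h import *
im,d,*_=load('w4'); cv2.imwrite('pics/w4.png',im); P=cloud('w4'); q=P[(np.hypot(P[...,0]-.58,P[...,1]-.177)<.012)&(d>0)&(P[...,2]<.14)]
print(np.percentile(q[:,2],[90,97]))
E
```

```text
20.45 [0.58019134 0.17764366 0.08583121] stage 0.0005190884502993581 0.0008108876924078316 [0.22777166 0.01518002 0.22142474]
flange 1777 sx [-0.0176 -0.0019  0.0138] sy [0.0977 0.1035 0.1117] z [0.0581 0.0595]
handle 11138 sx [-0.0423 -0.0011  0.0432] sy [-0.0071  0.0035  0.0118] z [0.1119 0.1231]
[0.11340525 0.11395532]
```

View pics/w4.png

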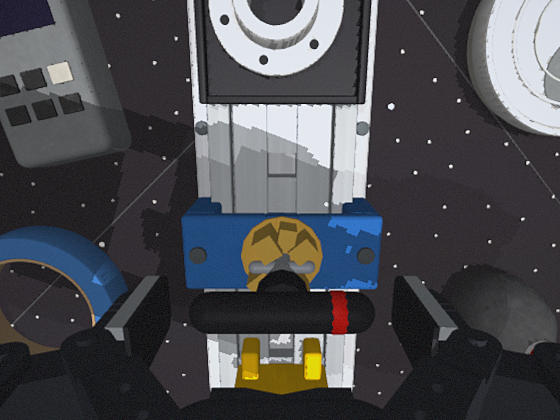

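The pin is down and riding on the bar: the bar top is at 0.114, a lift of about 9 mm. The handle lies across the travel at (282,313). Now I'll go back behind the plate with the fingers closed.

arm_command:
  turn:
    - [0, 0, 0]
    - [0, 0, 0]
    - [0, 0, 0]
    - [0, 0, 0]
    - [0, 0, 0]
    - [0, 0, 0]
    - [0, 0, 0]
    - [0, 0, 0]
    - [0, 0, 0]
    - [0, 0, 0]
    - [0, 0, 0]
    - [0, 0, 0]
  xyz:
    - [0, 0, -0.4]
    - [0, 0, -0.5]
    - [0, 0, -0.5]
    - [-0.6, 0, 0]
    - [-0.7, 0, 0]
    - [-0.7, 0, 0]
    - [-0.6, 0, 0]
    - [0, 0, 0]
    - [0, 0, 0.7]
    - [0, 0, 0.8]
    - [0, 0, 0.7]
    - [0, 0, 0]
  claw: [85, 85, 85, 60, 40, 20, 0, 0, 0, 0, 0, 0]

```text
time_s: 21.7
position: [0.6245, 0.0572, 0.0415]
tool_rot: [[-0.362, 0.932, -0.009], [0.932, 0.362, 0.001], [0.004, -0.008, -1.0]]
ft_force: [-0.1, -0.5, 0.4]
grip_width: -0.0001
gripper_force: 0.0
```

arm_command:
  turn:
    - [0, 0, 0]
    - [0, 0, 0]
    - [0, 0, 0]
    - [0, 0, 0]
    - [0, 0, 0]
    - [0, 0, 0]
    - [0, 0, 0]
    - [0, 0, 0]
    - [0, 0, 0]
  xyz:
    - [0.08, 0, 0]
    - [0.08, 0, 0]
    - [0.08, 0, 0]
    - [0.08, 0, 0]
    - [0.08, 0, 0]
    - [0.06, 0, 0]
    - [0.04, 0, 0]
    - [0.04, 0, 0]
    - [0, 0, 0]
  claw: [0, 0, 0, 0, 0, 0, 0, 0, 0]

```text
time_s: 22.6
position: [0.6174, 0.0818, 0.0458]
tool_rot: [[-0.362, 0.932, -0.0], [0.932, 0.362, 0.0], [0.0, -0.0, -1.0]]
ft_force: [0.5, -0.4, 0.4]
grip_width: -0.0002
gripper_force: 0.0
```

```bash
python3 meas.py
```

```text
22.6 [0.6173711  0.08175279 0.04580869] stage 0.000572610471707341 -0.10202924486579884 [ 0.45279001 -0.44913404  0.36850701]
plate 117 sx [-0.0244 -0.0013  0.0247] sy [-0.0932 -0.0805 -0.0773] z [0.0759 0.0799]
flange 201 sx [-0.0182 -0.0022  0.0149] sy [0.1015 0.1205 0.1341] z [0.0583 0.0611]
handle 75 sx [-0.0233  0.0005  0.0123] sy [0.0052 0.0076 0.0116] z [0.1059 0.1102]
```

arm_command:
  turn:
    - [0, 0, 0]
    - [0, 0, 0]
    - [0, 0, 0]
    - [0, 0, 0]
    - [0, 0, 0]
    - [0, 0, 0]
    - [0, 0, 0]
  xyz:
    - [0.03, 0, 0]
    - [0.03, 0, 0]
    - [0.03, 0, 0]
    - [0.03, 0, 0]
    - [0.03, 0, 0]
    - [0.03, 0, 0]
    - [0.03, 0, 0]
  claw: [0, 0, 0, 0, 0, 0, 0]

```text
time_s: 23.35
position: [0.6144, 0.0896, 0.0458]
tool_rot: [[-0.361, 0.932, 0.001], [0.932, 0.361, -0.003], [-0.003, 0.0, -1.0]]
ft_force: [2.7, -8.6, -1.7]
grip_width: -0.0001
gripper_force: 4.7
```

arm_command:
  turn:
    - [0, 0, 0]
    - [0, 0, 0]
    - [0, 0, 0]
  xyz:
    - [0.03, 0, 0]
    - [0.03, 0, 0]
    - [0.03, 0, 0]
  claw: [0, 0, 0]

```text
time_s: 23.65
position: [0.6128, 0.0938, 0.0459]
tool_rot: [[-0.361, 0.932, 0.001], [0.932, 0.361, -0.003], [-0.003, 0.0, -1.0]]
ft_force: [2.1, -9.3, -1.2]
grip_width: -0.0003
gripper_force: 4.7
```

It moves steadily at about 9 N, so I'll ease on.

arm_command:
  turn:
    - [0, 0, 0]
    - [0, 0, 0]
    - [0, 0, 0]
    - [0, 0, 0]
    - [0, 0, 0]
  xyz:
    - [0.025, 0, 0]
    - [0.025, 0, 0]
    - [0.025, 0, 0]
    - [0.025, 0, 0]
    - [0.025, 0, 0]
  claw: [0, 0, 0, 0, 0]

```text
time_s: 24.15
position: [0.6105, 0.0996, 0.0459]
tool_rot: [[-0.361, 0.932, 0.001], [0.932, 0.361, -0.003], [-0.003, 0.0, -1.0]]
ft_force: [2.5, -8.3, -2.2]
grip_width: -0.0002
gripper_force: 4.5
```

arm_command:
  turn:
    - [0, 0, 0]
    - [0, 0, 0]
    - [0, 0, 0]
    - [0, 0, 0]
  xyz:
    - [0.025, 0, 0]
    - [0.025, 0, 0]
    - [0.025, 0, 0]
    - [0.025, 0, 0]
  claw: [0, 0, 0, 0]

```text
time_s: 24.55
position: [0.6081, 0.1057, 0.0458]
tool_rot: [[-0.361, 0.932, 0.0], [0.932, 0.361, -0.0], [-0.0, 0.0, -1.0]]
ft_force: [0.4, -2.7, -0.1]
grip_width: 0.0001
gripper_force: 1.3
```

arm_command:
  turn:
    - [0, 0, 0]
    - [0, 0, 0]
  xyz:
    - [0.02, 0, 0]
    - [0.02, 0, 0]
  claw: [0, 0]

```text
time_s: 24.75
position: [0.6079, 0.1065, 0.0459]
tool_rot: [[-0.362, 0.932, 0.001], [0.932, 0.362, -0.003], [-0.003, 0.0, -1.0]]
ft_force: [4.3, -13.4, -2.7]
grip_width: 0.0
gripper_force: 6.9
```

```bash
python3 meas.py
```

```text
24.75 [0.60789279 0.10647006 0.04590112] stage 0.0006570206052387631 -0.07555871522559489 [  4.30780279 -13.36827447  -2.6976963 ]
plate 116 sx [-0.0222  0.0013  0.0247] sy [-0.0666 -0.0561 -0.0532] z [0.0755 0.0796]
flange 217 sx [-0.0184 -0.0023  0.0145] sy [0.1254 0.1453 0.1578] z [0.0585 0.0612]
handle 61 sx [-0.0253 -0.0013  0.0161] sy [0.0052 0.0077 0.0115] z [0.0991 0.1023]
```

The slide is blocked at 13 N and the handle has dropped about 8 mm. I'll back off, rise, and compare the handle's height with the initial image.

arm_command:
  turn:
    - [0, 0, 0]
    - [0, 0, 0]
    - [0, 0, 0]
    - [0, 0, 0]
    - [0, 0, 0]
    - [0, 0, 0]
    - [0, 0, 0]
  xyz:
    - [-0.2, 0, 0]
    - [-0.5, 0, 0]
    - [0, 0, -0.6]
    - [0, 0, -0.9]
    - [0, 0, -0.9]
    - [-0.6, 0, 0]
    - [0, 0, 0]
  claw: [0, 0, 0, 0, 0, 0, 0]

```text
time_s: 25.5
position: [0.6319, 0.0452, 0.1671]
tool_rot: [[-0.36, 0.933, 0.003], [0.933, 0.36, -0.0], [-0.001, 0.003, -1.0]]
ft_force: [-0.6, -0.3, -1.0]
grip_width: -0.0001
gripper_force: 0.0
```

```bash
python3 meas.py
python3 - <<'E'
from h import *
C=np.array([.580,.1767]);Y=np.array([-.361,.9325]);X=np.array([.9325,.361])
for n in ('scene0','m'):
    im,d,*_=load(n);P=cloud(n);sx=(P[...,:2]-C)@X;sy=(P[...,:2]-C)@Y;V=cv2.cvtColor(im,cv2.COLOR_BGR2HSV)[...,2]
    m=(d>0)&(abs(sx)<.035)&(abs(sy)<.015)&(P[...,2]>.085)&(P[...,2]<.13)
    print(n,m.sum(),np.percentile(P[m][:,2],[50,80,97]))
E
python3 meas.py wrist; cp m.npz w5.npz
python3 - <<'E'
from h import *
im,d,*_=load('w5'); cv2.imwrite('pics/w5.png',im)
for n in('w0','w5'):
    P=cloud(n);q=P[(np.hypot(P[...,0]-.58,P[...,1]-.177)<.012)&(P[...,2]<.14)]; print(n,len(q),np.percentile(q[:,2],[90,97]))
E
```

```text
25.5 [0.63185064 0.04515292 0.16707101] stage 0.0008622244552668606 -0.14138573194553958 [-0.63656432 -0.2843957  -0.9825291 ]
plate 114 sx [-0.0243  0.0002  0.0247] sy [-0.0614 -0.0568 -0.0539] z [0.0765 0.0794]
flange 218 sx [-0.0183 -0.0019  0.0145] sy [0.1247 0.145  0.1583] z [0.0585 0.0611]
handle 53 sx [-0.0223  0.0006  0.0114] sy [0.005  0.0078 0.0108] z [0.0987 0.1024]
scene0 275 [0.10201582 0.10528877 0.10698494]
m 275 [0.10267655 0.10503818 0.10672373]
25.55 [0.63091393 0.0463513  0.16587088] stage 0.00042135684626159325 -0.13993009046463842 [ 0.1953108  -0.09891138 -0.14259174]
plate 1206 sx [-0.0237  0.0007  0.025 ] sy [-0.0642 -0.0609 -0.0571] z [0.0768 0.0782]
w0 906 [0.10487789 0.1055342 ]
w5 22 [0.0670105  0.06731344]
```

View pics/w5.png

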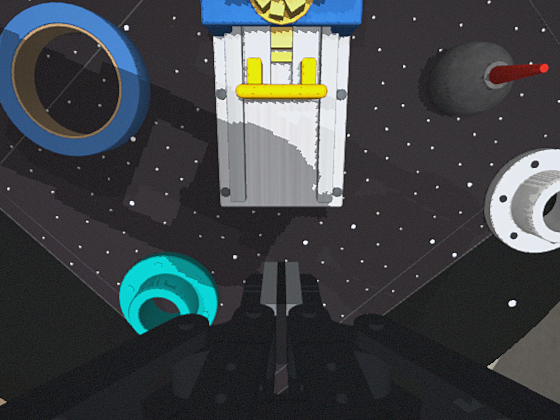

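The wrist view shows the plate at (281,90), at a travel of about 65 mm, with nothing touching the gripper. The handle is back at its initial home height (0.1067 against 0.1070), and the flange moved along with the slide. Handing in.

```bash
python3 -c "
from rig import env
print(env.close_job())"
```

```text
the job is handed in; nothing more can be done
None
```

The job is handed in at about 25.6 s of the 72 s allowed. By my camera measurements the pin is home in the next hole at about 65 mm travel, the flange is still on its tray and the robot stands clear; `close_job()` returned no verdict.

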